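# Set a drill press to its third speed by click-stop lever and start it

## Robot

A 6-joint arm with a two-finger parallel gripper is mounted at the origin on the work surface. World frame = base frame: x ahead of the robot, y to its left, z up, the work surface at z = 0. Lengths are in mm, angles in rad, forces in N, time in s.
With the tool pointing down it reaches from about 350 to 775 mm from the base axis. Payload 7.3 kg.
Tool frame: the origin (TCP) lies at the very end of the fingers, on their centre line; the grasp point (between the pads) lies 19 mm behind it; z points along the fingers, y is the line along which they close (so a half turn about z gives the same grasp; the last joint's range is limited). The gripper opens to 92 mm and grips with 3 to 60 N. Pads are 19 mm wide; open, the fingers measure 130 mm over their backs; the gripper's body (75 mm by 190 mm) begins 47 mm behind the grasp point.
Start: joints at [1.202, 0.342, 1.524, -0, 1.275, -0.146], TCP at [115.988, 512.047, 226.741] pointing down, gripper open.
Joint ranges: [-2.53, 2.53], [-0.77, 2.02], [0.04, 2.7], [-1, 4.14], [0.28, 2.66], [-3.11, 3.11]. Speed limits (rad/s): [2.57, 2.57, 3.14, 3.14, 3.14, 3.14].

## Interface

Orientations are given as [roll, pitch, yaw] about the fixed x, y, z axes, in that order (R = Rz(yaw) Ry(pitch) Rx(roll)).
In Python, from plant import bot gives the robot as it stands.
- The arm moves only by the tool send_rows, never from a script. Its argument "rows" is a list of rows, each an object of numbers: "x", "y", "z": the shift along the tool's x, y, z in units of 0.2 m (1.0 is 0.2 m); "ax", "ay", "az": the turn, a rotation vector about the tool's x, y, z in units of 60 degrees (1.0 is 60 degrees); "jaw": the opening, from -1 (shut) to 1 (fully open), so that 0 is half open. In form: [{"x": .., "y": .., "z": .., "ax": .., "ay": .., "az": .., "jaw": ..}, ...]. A call has exactly 10 rows; each row is the pose to reach, as a shift and turn from the pose commanded when the call began, along the tool's axes at that moment; what a row does not reach only later rows make up. A row lasts 1/8 s, in which the tool goes at most 62.5 mm and 10.7 degrees, less where a joint would pass 70% of its speed; a pose out of reach is approached as far as the arm can. A call with a number of a shift or a turn outside -1 to 1 is refused whole. A call with a gripper value outside its range is refused whole. The fingers move at their own pace and stop on an object; the grip force is fixed at half the most. Time passes only in rows, so rows that repeat a pose let the fingers close, or fill a call up. It gives the time, the measured TCP pose, the force, the opening and the grip force at its end, in the units of the state.
- bot.get_obs(): the state, without advancing time (a new reading comes with each control period).
- bot.capture(name): name is "scene" or "top" or "wrist"; returns (picture, depth): 420x560x3 uint8, red, green, blue; 420x560 float32, mm along the optical axis (not along the pixel's ray), 0 where there is no reading.
- bot.camera_model(name): a dict with "vertical_fov" (degrees; the focal length in pixels is half the picture's height over the tangent of half this angle, whatever the lens; pixels are square), "cx", "cy" (the principal point, pixels), "R" (3x3) and "t" (3): a world point X has camera coordinates R X + t; the wrist camera has in their place "T_tool_cam" (4x4, takes a point from camera to tool coordinates, whose origin is the TCP and whose axes are the flange's). Camera axes: x right, y down, z forward; pixel columns grow to the right and rows downward; lengths in mm; the calibration is good to about 2 mm. A picture is of the moment at which its call begins: read the wrist's pose just before it. camera_model takes no time and is no camera call.
- bot.close_job(): hands the job in; it is judged then, once.
The state is a dict: "time": time; "joint_positions": joint angles; "dq": joint speeds; "tau": joint torques, N m; "tool_pos": TCP position; "tcp_rot": TCP orientation; "contact_force": force on the tool from outside, world axes, zero at the start; "moment": the same for the moment, N m; "grip_width": finger opening in mm; "finger_force": force on a finger pad.
Only numpy, scipy, OpenCV 4.12 (cv2) and the standard library are available. Lean on these libraries where they do the work, as an engineer would, in place of code of your own. Each camera call takes 0.05 s, during which the arm holds its last target. There are 200 camera calls.

## Task

Set the drill press to its third speed and start it: slide the selector lever away from its parked end to the third click-stop (the parked position itself does not count) without ever running past it, and let it sit in that notch. Only then press the flat start button fully down and let it come back up. Just push lightly with the fingertips, do not grip or pinch anything, and leave the mushroom stop button and everything else on the bench alone.

Things in the scene. Friction and masses are not known exactly. Their poses are not given: they have to be found in the camera images.
- selector: Fixed grey speed-selector box, 120 mm (its x) by 220 (its y) by 60 high, left or right of the station; origin at the centre of its underside, z up. The black lever slides on its flat top in a slot along y, at x = -20 mm. Beside the slot (x from 4 mm) six white bars in line with the six resting positions grow from 8 mm long (parked) to 33 mm long (click 5).
- lever (a joint): Slide along +y of the selector, m: 0 = parked at its end stop (lever centre at selector y = -45 mm); sprung notches: click 1 at 0.018, then 0.036, 0.054, 0.072, click 5 at 0.090 (end stop). Leaving a notch takes about 6 N, most a quarter of the way; past the hump halfway it snaps by itself into the next notch and stays there. It starts parked or in click 1; clicks count from parked.
- lever_top (a point): Middle of the top of the lever: a black upright block 34 mm long across the slide (selector x), 14 mm thick along the slide (selector y), with a white line on top; its top is 34 mm above the box top (94 mm above the bench), its underside 4 mm above the box top. Axes as the selector's.
- station: Fixed grey push-button station on the bench, 90 mm (its x) by 160 mm (its y) by 50 mm high; origin at the centre of its underside, z up. On its top the flat start button at y = +38 mm and the mushroom stop button at y = -38 mm, each in a steel collar of 42 mm diameter, 6 mm high.
- start_top (a point): Centre of the top of the start button: a flat black disc of 32 mm diameter, the lower of the two, its top 65 mm above the bench. Pressed straight down.
- start_button (a joint): Travel of the start button, m: 0 = up, 0.006 = fully down. Sprung: 2 N starts it, 5 N takes it fully down; it returns by itself. It counts as pressed beyond 0.0045.
- stop_top (a point): Centre of the top of the stop button: a black mushroom head of 44 mm diameter, its top 87 mm above the bench. Not to be pressed.
- stop_button (a joint): Travel of the stop button, m: 0 = up, 0.006 = fully down; 2 N starts it.
- socket: Loose steel socket, upright cylinder 26 mm diameter, 30 mm high, standing on the selector box's top near its far corner (+x, +y); origin at the centre of its underside. Bystander.
- driver: Loose screwdriver lying on the bench on the robot's side of the selector, roughly parallel to the slot, about 200 mm long and 30 mm thick. Bystander.
- jar: Loose jar, 60 mm diameter, 75 mm high, standing beyond the selector; origin at the centre of its underside. Bystander.
- spanner: Loose steel spanner lying beyond the station, about 160 mm long, parallel to the station's y. Bystander.
- tape: Loose tape measure, 70 by 35 by 65 mm high, standing on the bench at the right; origin at the centre of its underside. Bystander.
- mug: Loose mug, 80 mm diameter, 95 mm high, standing at the left; origin at the centre of its underside. Bystander.
- bin: Loose red screw bin, 140 by 105 by 70 mm high, at the left back; origin at the centre of its underside. Bystander.
Not all that is in view belongs to the job. Leave any green or turquoise look-alike of the station alone.

How it is judged (in metres and radians):
On the way, in this order (a step that is already met when the one before it is completed fails the run):
1. the lever rests in the third click-stop, let go by the fingers (value of joint lever between 0.05 and 0.058 m and velocity of joint lever between -0.01 and 0.01 m/s and contact force between the fingers and selector below 0.5 N), for 0.2 s.
2. the start button is pressed fully down (value of joint lever between 0.05 and 0.058 m and value of joint start_button above 0.0045 m), for 0.05 s.
At the end, for the whole second after the job is handed in: The lever rests in the third click-stop (0.054 within 4 mm), after the start button has been pressed beyond 4.5 mm of its 6 mm; both buttons are up again (within 1.5 mm) (value of joint lever between 0.05 and 0.058 m and velocity of joint lever between -0.01 and 0.01 m/s and value of joint each of start_button, stop_button below 0.0015 m); the robot touches nothing.
It fails at once if the lever runs past the third click-stop, over the hump to the fourth (value of joint lever above 0.0625 m).
It fails at once if the start button is pressed while the lever is not in the third click-stop (value of joint start_button above 0.003 m and (value of joint lever below 0.05 m or value of joint lever above 0.058 m)).
It fails at once if the stop button is pressed (value of joint stop_button above 0.003 m).
It fails at once if something is pinched or forced (over 18 N from the fingers on the selector and its lever, or over 30 N on the button station) (contact force between the fingers and selector above 18 N or contact force between the fingers and station above 30 N).
It fails at once if a bystander is lifted, carried or pushed more than 20 mm (distance of any of socket, driver, jar, spanner, tape, mug, bin from where it was at the start of the episode above 0.02 m).
It also fails if it takes over 53 s, if anything falls off the work surface, if the arm or the gripper's body presses on something with over 40 N, if the wrist force passes 120 N, or if a joint passes its speed limit or range.

## Working session

There is one attempt and no reset: what is moved stays moved. The work goes in short steps, Python scripts to look and compute and a tool call to move; the robot and the scene stay as the last step left them, time stands still between calls to the robot, and variables do not carry over. Pictures are saved under pics/ and viewed, at most 10 in all, crops included, and the job is handed in when it is done.

Besides the shell and the picture viewer there is one more tool, called after ">>>" by a JSON object that holds its "fn" and its "kwargs", one argument or row to a line. send_rows: Moves the arm, as the interface text tells. Its arguments: {"type":"object","properties":{"rows":{"type":"array","items":{"type":"object","properties":{"x":{"type":"number","minimum":-1,"maximum":1},"y":{"type":"number","minimum":-1,"maximum":1},"z":{"type":"number","minimum":-1,"maximum":1},"ax":{"type":"number","minimum":-1,"maximum":1},"ay":{"type":"number","minimum":-1,"maximum":1},"az":{"type":"number","minimum":-1,"maximum":1},"jaw":{"type":"number"}}}}},"required":["rows"]}

```bash
mkdir -p pics; ls
python3 - <<'E'
from plant import bot
import cv2,numpy as np
o=bot.get_obs();print(o)
for n in("top","scene"):
    p,d=bot.capture(n);np.savez(f"{n}0.npz",p=p,d=d);cv2.imwrite(f"pics/{n}0.png",p[:,:,::-1]);print(bot.camera_model(n))
print(bot.camera_model("wrist"))
E
```

```text
pics
{'time': 0.0, 'joint_positions': array([ 1.20196698e+00,  3.42764387e-01,  1.52498723e+00,  2.06744140e-07,
        1.27542181e+00, -1.46015433e-01]), 'dq': array([ 6.09603089e-04, -7.24784935e-04, -1.63568676e-05, -1.01120553e-03,
       -8.47243406e-04, -1.46474656e-03]), 'tau': array([ 3.39172648e-04, -4.31236589e+01, -2.44215542e+01,  7.18376739e-02,
        5.61086484e-02, -1.53141068e-04]), 'tool_pos': array([115.85189149, 511.64705862, 226.03374725]), 'tcp_rot': array([-3.14002874e+00, -2.30192365e-04,  2.91877850e+00]), 'contact_force': array([ 0.03629998, -0.09882305,  0.76022936]), 'moment': array([ 0.03590302,  0.11470087, -0.02614836]), 'finger_force': 0.0, 'grip_width': 91.76444988976023}
{'vertical_fov': 51.347911826964896, 'cx': 276.0340656366597, 'cy': 207.61554218505324, 'R': array([[ 0.03009662, -0.99946239,  0.0130046 ],
       [-0.99171552, -0.03148375, -0.12453552],
       [ 0.124878  , -0.00914876, -0.99212992]]), 't': array([  37.55348583,  554.68299411, 1435.0665175 ])}
{'vertical_fov': 51.168955830542735, 'cx': 278.60765286440125, 'cy': 217.8163537880951, 'R': array([[ 0.54845408,  0.8360584 , -0.01429938],
       [ 0.49585979, -0.33895832, -0.79951881],
       [-0.67329131,  0.43140887, -0.60047082]]), 't': array([-343.29205694, -158.75453022, 1584.0261154 ])}
{'vertical_fov': 58.178010927601434, 'cx': 275.8656787724288, 'cy': 206.00812446670778, 'T_tool_cam': array([[ 6.82621695e-05, -9.59401843e-01, -2.82042725e-01,
         7.52190931e+01],
       [ 9.99999983e-01,  1.67340083e-05,  1.85105040e-04,
         3.28451218e-01],
       [-1.72870411e-04, -2.82042733e-01,  9.59401828e-01,
        -1.58193438e+02],
       [ 0.00000000e+00,  0.00000000e+00,  0.00000000e+00,
         1.00000000e+00]])}
```

View pics/top0.png

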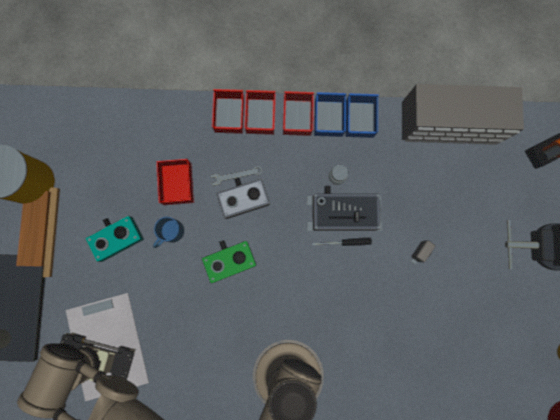

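View pics/scene0.png

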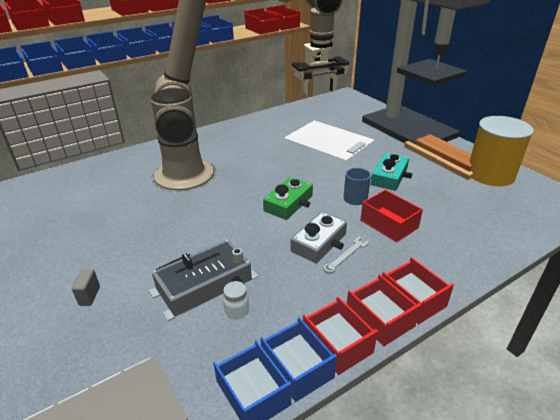

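The top view shows three look-alike stations: grey at (243,196), green at (229,261) and turquoise at (113,238). By the description I take the grey one. The selector is at (347,212), with the lever near (357,216) and the socket at (321,200). That puts selector +y towards image left (world +y).

One close crop will check the choice.

```bash
cat > h.py <<'E'
import numpy as np,cv2
from scipy.spatial.transform import Rotation as Ro
from plant import bot
def model(n,o=None):
    m=bot.camera_model(n);f=210/np.tan(np.radians(m["vertical_fov"]/2))
    if n=="wrist":
        T=np.eye(4);T[:3,:3]=Ro.from_euler("xyz",o["tcp_rot"]).as_matrix();T[:3,3]=o["tool_pos"]
        W=T@m["T_tool_cam"];C=W[:3,3];A=W[:3,:3]
    else: A=m["R"].T;C=-A@m["t"]
    return f,m["cx"],m["cy"],A,C
def ray(M,uv,z):
    f,cx,cy,A,C=M;uv=np.atleast_2d(uv).astype(float)
    d=np.c_[(uv[:,0]-cx)/f,(uv[:,1]-cy)/f,np.ones(len(uv))]@A.T
    return C+d*((z-C[2])/d[:,2])[:,None]
def proj(M,X):
    f,cx,cy,A,C=M;c=(np.atleast_2d(X)-C)@A
    return np.c_[cx+f*c[:,0]/c[:,2],cy+f*c[:,1]/c[:,2]]
E
python3 - <<'E'
from h import *
p=np.load("top0.npz")["p"]
cv2.imwrite("pics/crop0.png",cv2.resize(p[155:275,200:395,::-1],None,fx=4,fy=4,interpolation=cv2.INTER_CUBIC))
M=model("top")
print(ray(M,[[347,212]],60),ray(M,[[357,216]],94),ray(M,[[232,201],[254,194]],60),ray(M,[[321,201]],90))
E
```

```text
[[ 542.87794813 -180.1570874    60.        ]] [[ 526.79710045 -206.71095707   94.        ]] [[567.45541173 201.12884845  60.        ]
 [593.19745413 129.31235425  60.        ]] [[572.52826293 -90.05904179  90.        ]]
```

View pics/crop0.png

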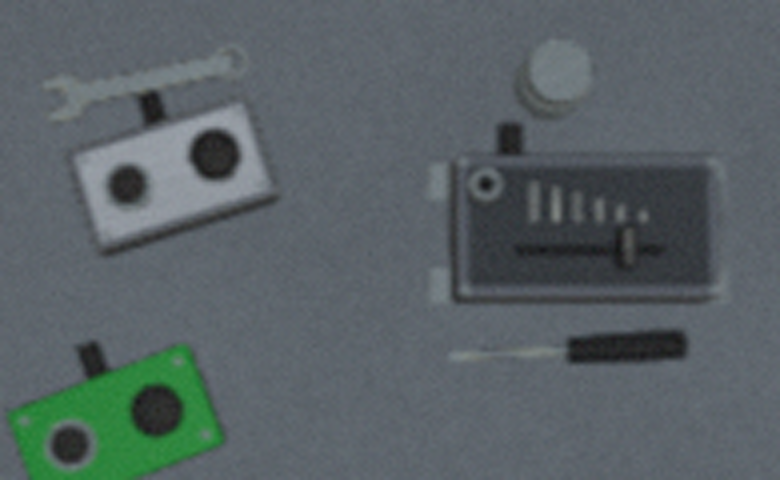

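The crop confirms the grey station. Its start button is the small disc at top-image (232,201) and its stop button is at (254,193). The lever looks aligned with the second-shortest bar, meaning click 1. I'm moving closer, with the fingers shut and yaw going towards 90°.

>>> {"fn": "send_rows", "kwargs": {
  "rows": [
    {"x": -0.95,"y": -0.81,"az": 1,"jaw": -1},
    {"x": -0.95,"y": -0.81,"az": 1,"jaw": -1},
    {"x": -0.95,"y": -0.81,"az": 1,"jaw": -1},
    {"x": -0.95,"y": -0.81,"az": 1,"jaw": -1},
    {"x": -0.95,"y": -0.81,"az": 1,"jaw": -1},
    {"x": -0.95,"y": -0.81,"az": 1,"jaw": -1},
    {"x": -0.95,"y": -0.81,"az": 1,"jaw": -1},
    {"x": -0.95,"y": -0.81,"az": 1,"jaw": -1},
    {"x": -0.95,"y": -0.81,"az": 1,"jaw": -1},
    {"x": -0.95,"y": -0.81,"az": 1,"jaw": -1}
  ]
}}

```text
schema error: expected keys x, y, z, ax, ay, az, jaw
```

>>> {"fn": "send_rows", "kwargs": {
  "rows": [
    {"x": -0.98,"y": 0.63,"az": 0.287,"jaw": -1},
    {"x": -0.98,"y": 0.63,"az": 0.287,"jaw": -1},
    {"x": -0.98,"y": 0.63,"az": 0.287,"jaw": -1},
    {"x": -0.98,"y": 0.63,"az": 0.287,"jaw": -1},
    {"x": -0.98,"y": 0.63,"az": 0.287,"jaw": -1},
    {"x": -0.98,"y": 0.63,"az": 0.287,"jaw": -1},
    {"x": -0.98,"y": 0.63,"az": 0.287,"jaw": -1},
    {"x": -0.98,"y": 0.63,"az": 0.287,"jaw": -1},
    {"x": -0.98,"y": 0.63,"az": 0.287,"jaw": -1},
    {"x": -0.98,"y": 0.63,"az": 0.287,"jaw": -1}
  ]
}}

```text
schema error: expected keys x, y, z, ax, ay, az, jaw
```

>>> {"fn": "send_rows", "kwargs": {
  "rows": [
    {"x": -0.95,"y": -0.81,"z": 0,"ax": 0,"ay": 0,"az": 1,"jaw": -1},
    {"x": -0.95,"y": -0.81,"z": 0,"ax": 0,"ay": 0,"az": 1,"jaw": -1},
    {"x": -0.95,"y": -0.81,"z": 0,"ax": 0,"ay": 0,"az": 1,"jaw": -1},
    {"x": -0.95,"y": -0.81,"z": 0,"ax": 0,"ay": 0,"az": 1,"jaw": -1},
    {"x": -0.95,"y": -0.81,"z": 0,"ax": 0,"ay": 0,"az": 1,"jaw": -1},
    {"x": -0.95,"y": -0.81,"z": 0,"ax": 0,"ay": 0,"az": 1,"jaw": -1},
    {"x": -0.95,"y": -0.81,"z": 0,"ax": 0,"ay": 0,"az": 1,"jaw": -1},
    {"x": -0.95,"y": -0.81,"z": 0,"ax": 0,"ay": 0,"az": 1,"jaw": -1},
    {"x": -0.95,"y": -0.81,"z": 0,"ax": 0,"ay": 0,"az": 1,"jaw": -1},
    {"x": -0.95,"y": -0.81,"z": 0,"ax": 0,"ay": 0,"az": 1,"jaw": -1}
  ]
}}

```text
time: 1.35
tool_pos: [265.4, 312.2, 226.7]
tcp_rot: [-3.142, -0.0, 1.873]
contact_force: [-0.1, 0.5, 0.7]
grip_width: 1.0
finger_force: 0.0
```

>>> {"fn": "send_rows", "kwargs": {
  "rows": [
    {"x": -0.98,"y": 0.63,"z": 0,"ax": 0,"ay": 0,"az": 0.287,"jaw": -1},
    {"x": -0.98,"y": 0.63,"z": 0,"ax": 0,"ay": 0,"az": 0.287,"jaw": -1},
    {"x": -0.98,"y": 0.63,"z": 0,"ax": 0,"ay": 0,"az": 0.287,"jaw": -1},
    {"x": -0.98,"y": 0.63,"z": 0,"ax": 0,"ay": 0,"az": 0.287,"jaw": -1},
    {"x": -0.98,"y": 0.63,"z": 0,"ax": 0,"ay": 0,"az": 0.287,"jaw": -1},
    {"x": -0.98,"y": 0.63,"z": 0,"ax": 0,"ay": 0,"az": 0.287,"jaw": -1},
    {"x": -0.98,"y": 0.63,"z": 0,"ax": 0,"ay": 0,"az": 0.287,"jaw": -1},
    {"x": -0.98,"y": 0.63,"z": 0,"ax": 0,"ay": 0,"az": 0.287,"jaw": -1},
    {"x": -0.98,"y": 0.63,"z": 0,"ax": 0,"ay": 0,"az": 0.287,"jaw": -1},
    {"x": -0.98,"y": 0.63,"z": 0,"ax": 0,"ay": 0,"az": 0.287,"jaw": -1}
  ]
}}

```text
time: 2.6
tool_pos: [443.8, 162.4, 226.8]
tcp_rot: [3.141, -0.0, 1.572]
contact_force: [-0.8, 0.1, -0.2]
grip_width: 0.7
finger_force: 0.0
```

Run:
```python
from h import *
o=bot.get_obs();p,d=bot.capture("wrist");M=model("wrist",o)
cv2.imwrite("pics/w1.png",p[:,:,::-1])
print(o["tool_pos"],proj(M,[[567,201,65],[593,129,87]]))
```

```text
[443.76259359 162.43847476 226.78912759] [[420.94503983 142.01767655]
 [452.26475209 231.50604366]]
```

View pics/w1.png

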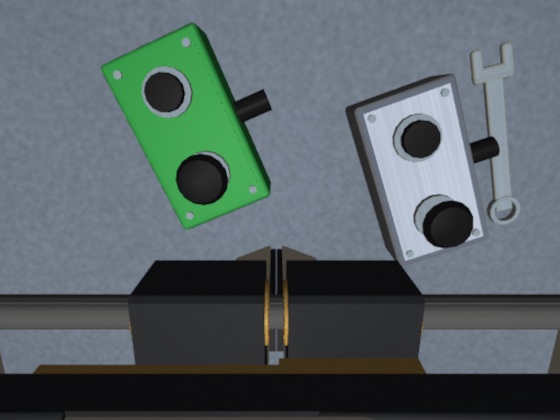

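>>> {"fn": "send_rows", "kwargs": {
  "rows": [
    {"x": -1,"y": 0.3,"z": 0,"ax": 0,"ay": 0,"az": 0,"jaw": -1},
    {"x": -1,"y": 0.3,"z": 0,"ax": 0,"ay": 0,"az": 0,"jaw": -1},
    {"x": -1,"y": 0.3,"z": 0,"ax": 0,"ay": 0,"az": 0,"jaw": -1},
    {"x": -1,"y": 0.3,"z": 0,"ax": 0,"ay": 0,"az": 0,"jaw": -1},
    {"x": -1,"y": 0.3,"z": 0,"ax": 0,"ay": 0,"az": 0,"jaw": -1},
    {"x": -1,"y": 0.3,"z": 0,"ax": 0,"ay": 0,"az": 0,"jaw": -1},
    {"x": -1,"y": 0.3,"z": 0,"ax": 0,"ay": 0,"az": 0,"jaw": -1},
    {"x": -1,"y": 0.3,"z": 0,"ax": 0,"ay": 0,"az": 0,"jaw": -1},
    {"x": -1,"y": 0.3,"z": 0,"ax": 0,"ay": 0,"az": 0,"jaw": -1},
    {"x": -1,"y": 0.3,"z": 0,"ax": 0,"ay": 0,"az": 0,"jaw": -1}
  ]
}}

```text
time: 3.9
tool_pos: [504.0, -37.6, 226.8]
tcp_rot: [3.141, -0.0, 1.571]
contact_force: [-0.3, 0.9, -0.2]
grip_width: 0.3
finger_force: 0.0
```

>>> {"fn": "send_rows", "kwargs": {
  "rows": [
    {"x": -1,"y": 0.1,"z": 0,"ax": 0,"ay": 0,"az": 0,"jaw": -1},
    {"x": -1,"y": 0.1,"z": 0,"ax": 0,"ay": 0,"az": 0,"jaw": -1},
    {"x": -1,"y": 0.1,"z": 0,"ax": 0,"ay": 0,"az": 0,"jaw": -1},
    {"x": -1,"y": 0.1,"z": 0,"ax": 0,"ay": 0,"az": 0,"jaw": -1},
    {"x": -1,"y": 0.1,"z": 0,"ax": 0,"ay": 0,"az": 0,"jaw": -1},
    {"x": -1,"y": 0.1,"z": 0,"ax": 0,"ay": 0,"az": 0,"jaw": -1},
    {"x": -1,"y": 0.1,"z": 0,"ax": 0,"ay": 0,"az": 0,"jaw": -1},
    {"x": -1,"y": 0.1,"z": 0,"ax": 0,"ay": 0,"az": 0,"jaw": -1},
    {"x": -1,"y": 0.1,"z": 0,"ax": 0,"ay": 0,"az": 0,"jaw": -1},
    {"x": -1,"y": 0.1,"z": 0,"ax": 0,"ay": 0,"az": 0,"jaw": -1}
  ]
}}

```text
time: 5.15
tool_pos: [524.0, -237.6, 226.8]
tcp_rot: [3.141, -0.0, 1.571]
contact_force: [0.0, -0.7, -0.9]
grip_width: 0.6
finger_force: 0.0
```

Run:
```python
from h import *
o=bot.get_obs();p,d=bot.capture("wrist");M=model("wrist",o);np.savez("w2.npz",p=p,pos=o["tool_pos"],rot=o["tcp_rot"])
cv2.imwrite("pics/w2.png",p[:,:,::-1])
print(o["tool_pos"],proj(M,[[527,-207,94]]))
```

```text
[ 524.04990079 -237.59162899  226.77624062] [[278.31742253 156.71492597]]
```

View pics/w2.png

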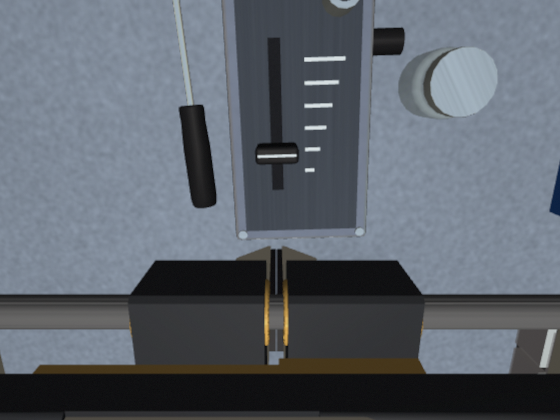

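In w1 the grey station's start disc is at (421,139) and its stop button at (447,224). In w2 the lever's white line is at (277,155), and the bars run from parked (310,170) and click 1 (313,149) up to click 5 (325,59). Next I'll measure all of these in world coordinates.

Run:
```python
from h import *
z=np.load("w2.npz");p=z["p"];M=model("wrist",dict(tool_pos=z["pos"],tcp_rot=z["rot"]))
g=cv2.cvtColor(p,cv2.COLOR_RGB2GRAY);m=np.zeros_like(g);m[40:185,250:355]=g[40:185,250:355]>150
n,_,s,c=cv2.connectedComponentsWithStats(m)
bars=[];
for i in range(1,n):
    if s[i,4]<8: continue
    print(c[i],s[i])
    if c[i][0]>300: bars.append(ray(M,c[i],60)[0])
    else: L=ray(M,c[i],94)[0]
bars=np.array(bars)[::-1];print(np.round(bars,1),np.round(L,1))
# bar ends at near edge (x=4): slide dir by line fit of bar index vs y
d=np.polyfit(np.arange(6),bars[:,1],1);print("bar y0,pitch",d[::-1],"lever idx",(L[1]-d[1])/d[0])
o=bot.get_obs()
# box edges near/right : slot
w1=cv2.imread("pics/w1.png")
M1=model("wrist",dict(tool_pos=np.array([443.76,162.44,226.79]),tcp_rot=np.array([3.1415,0,1.572])))
g=cv2.cvtColor(w1,cv2.COLOR_BGR2GRAY)
m=((g<60)*255).astype(np.uint8);m[255:]=0;m[:,:365]=0
n,_,s,c=cv2.connectedComponentsWithStats(m)
for i in range(1,n):
    if s[i,4]>300: print(c[i],s[i],ray(M1,c[i],65)[0],ray(M1,c[i],87)[0])
```

```text
[324.52197802  58.43406593] [304  56  42   6 182]
[321.29577465  82.14788732] [304  80  35   5 142]
[317.76576577 105.08108108] [304 103  28   5 111]
[314.80487805 127.43902439] [305 126  22   4  82]
[312.31578947 148.57894737] [305 147  15   4  57]
[276.56363636 155.56363636] [258 154  39   4 110]
[309.37837838 169.54054054] [305 168  10   4  37]
[[ 554.4 -223.5   60. ]
 [ 556.5 -205.3   60. ]
 [ 558.1 -187.5   60. ]
 [ 560.  -169.2   60. ]
 [ 562.3 -151.    60. ]
 [ 564.3 -132.9   60. ]] [ 525.6 -206.1   94. ]
bar y0,pitch [-223.52954913   18.12069908] lever idx 0.9614529194412759
[402.54572271  88.6460177 ] [365  75  82  30 339] [547.3637813  243.93182083  65.        ] [540.28002973 243.55592389  87.        ]
[420.19527145 138.49474606] [ 401  120   39   38 1142] [566.01392446 203.9764166   65.        ] [557.64790697 206.34760062  87.        ]
[484.04477612 148.97014925] [470 136  29  27 536] [621.04524743 195.25855587  65.        ] [608.89562413 198.22912487  87.        ]
[377.54746835 206.86708861] [365 153  30 102 632] [534.79456744 144.08240077  65.        ] [528.57499554 150.57151861  87.        ]
[447.6451087  224.11630435] [ 423  201   50   47 1840] [598.89896026 128.01565264  65.        ] [588.27197563 135.6094185   87.        ]
```

The lever rests in click 1 (index 0.96). I'm lowering the shut fingers behind it, then pushing slowly over one hump.

>>> {"fn": "send_rows", "kwargs": {
  "rows": [
    {"x": 0,"y": 0,"z": 0.2,"ax": 0,"ay": 0,"az": 0,"jaw": -1},
    {"x": 0,"y": 0,"z": 0.4,"ax": 0,"ay": 0,"az": 0,"jaw": -1},
    {"x": 0,"y": 0,"z": 0.55,"ax": 0,"ay": 0,"az": 0,"jaw": -1},
    {"x": 0,"y": 0,"z": 0.65,"ax": 0,"ay": 0,"az": 0,"jaw": -1},
    {"x": 0,"y": 0,"z": 0.7,"ax": 0,"ay": 0,"az": 0,"jaw": -1},
    {"x": 0,"y": 0,"z": 0.73,"ax": 0,"ay": 0,"az": 0,"jaw": -1},
    {"x": 0,"y": 0,"z": 0.75,"ax": 0,"ay": 0,"az": 0,"jaw": -1},
    {"x": 0,"y": 0,"z": 0.75,"ax": 0,"ay": 0,"az": 0,"jaw": -1},
    {"x": 0,"y": 0,"z": 0.75,"ax": 0,"ay": 0,"az": 0,"jaw": -1},
    {"x": 0,"y": 0,"z": 0.75,"ax": 0,"ay": 0,"az": 0,"jaw": -1}
  ]
}}

```text
time: 6.45
tool_pos: [524.2, -237.9, 77.1]
tcp_rot: [3.141, 0.0, 1.571]
contact_force: [-0.1, -0.7, -0.5]
grip_width: 1.0
finger_force: 0.0
```

>>> {"fn": "send_rows", "kwargs": {
  "rows": [
    {"x": 0.03,"y": 0,"z": 0,"ax": 0,"ay": 0,"az": 0,"jaw": -1},
    {"x": 0.05,"y": 0,"z": 0,"ax": 0,"ay": 0,"az": 0,"jaw": -1},
    {"x": 0.06,"y": 0,"z": 0,"ax": 0,"ay": 0,"az": 0,"jaw": -1},
    {"x": 0.067,"y": 0,"z": 0,"ax": 0,"ay": 0,"az": 0,"jaw": -1},
    {"x": 0.074,"y": 0,"z": 0,"ax": 0,"ay": 0,"az": 0,"jaw": -1},
    {"x": 0.08,"y": 0,"z": 0,"ax": 0,"ay": 0,"az": 0,"jaw": -1},
    {"x": 0.086,"y": 0,"z": 0,"ax": 0,"ay": 0,"az": 0,"jaw": -1},
    {"x": 0.09,"y": 0,"z": 0,"ax": 0,"ay": 0,"az": 0,"jaw": -1},
    {"x": 0.09,"y": 0,"z": 0,"ax": 0,"ay": 0,"az": 0,"jaw": -1},
    {"x": 0.09,"y": 0,"z": 0,"ax": 0,"ay": 0,"az": 0,"jaw": -1}
  ]
}}

```text
time: 7.7
tool_pos: [524.0, -220.4, 76.8]
tcp_rot: [3.141, 0.001, 1.571]
contact_force: [-1.7, -5.1, 0.2]
grip_width: 0.4
finger_force: 2.5
```

Contact came where predicted (about 5 N at −220.4). I'm continuing over the first hump.

>>> {"fn": "send_rows", "kwargs": {
  "rows": [
    {"x": 0.007,"y": 0,"z": 0,"ax": 0,"ay": 0,"az": 0,"jaw": -1},
    {"x": 0.014,"y": 0,"z": 0,"ax": 0,"ay": 0,"az": 0,"jaw": -1},
    {"x": 0.021,"y": 0,"z": 0,"ax": 0,"ay": 0,"az": 0,"jaw": -1},
    {"x": 0.028,"y": 0,"z": 0,"ax": 0,"ay": 0,"az": 0,"jaw": -1},
    {"x": 0.034,"y": 0,"z": 0,"ax": 0,"ay": 0,"az": 0,"jaw": -1},
    {"x": 0.04,"y": 0,"z": 0,"ax": 0,"ay": 0,"az": 0,"jaw": -1},
    {"x": 0.045,"y": 0,"z": 0,"ax": 0,"ay": 0,"az": 0,"jaw": -1},
    {"x": 0.05,"y": 0,"z": 0,"ax": 0,"ay": 0,"az": 0,"jaw": -1},
    {"x": 0.05,"y": 0,"z": 0,"ax": 0,"ay": 0,"az": 0,"jaw": -1},
    {"x": 0.05,"y": 0,"z": 0,"ax": 0,"ay": 0,"az": 0,"jaw": -1}
  ]
}}

```text
time: 8.95
tool_pos: [524.0, -209.8, 76.7]
tcp_rot: [3.142, -0.0, 1.571]
contact_force: [-0.0, 0.7, 0.3]
grip_width: 0.6
finger_force: 0.0
```

```bash
cat > lev.py <<'E'
from h import *
import sys
o=bot.get_obs();p,d=bot.capture("wrist");M=model("wrist",o)
cv2.imwrite(f"pics/{sys.argv[1]}.png",p[:,:,::-1])
exp=proj(M,[[525,-206.1+18*k,94] for k in range(4)]);print("expected px click1..4",np.round(exp,0).tolist())
g=cv2.cvtColor(p,cv2.COLOR_RGB2GRAY);n,_,s,c=cv2.connectedComponentsWithStats((g>130).astype(np.uint8))
for i in range(1,n):
    w,h,a=s[i,2:5]
    if a>30 and w>3*h: print(np.round(c[i]),w,h,"z94",np.round(ray(M,c[i],94)[0],1),"z60",np.round(ray(M,c[i],60)[0],1))
print(o["tool_pos"],o["contact_force"])
E
python3 lev.py w3
```

```text
expected px click1..4 [[276.0, 278.0], [276.0, 237.0], [276.0, 194.0], [276.0, 147.0]]
[365.  94.] 76 10 z94 [ 556.6 -133.1   94. ] z60 [ 564.3 -133.    60. ]
[357. 135.] 63 10 z94 [ 554.8 -147.8   94. ] z60 [ 562.1 -151.2   60. ]
[350. 174.] 50 9 z94 [ 553.2 -162.5   94. ] z60 [ 560.1 -169.4   60. ]
[344. 211.] 38 8 z94 [ 551.6 -177.1   94. ] z60 [ 558.1 -187.6   60. ]
[276. 238.] 77 8 z94 [ 524.8 -188.3   94. ] z60 [ 524.9 -201.4   60. ]
[339. 246.] 28 7 z94 [ 550.1 -191.8   94. ] z60 [ 556.2 -205.8   60. ]
[ 524.01938654 -209.80433757   76.70153632] [-0.00774659  0.67484479  0.31531554]
```

The lever now shows at (276,238), which is click 2 (y −188.3). One more hump, same way.

>>> {"fn": "send_rows", "kwargs": {
  "rows": [
    {"x": 0.015,"y": 0,"z": 0,"ax": 0,"ay": 0,"az": 0,"jaw": -1},
    {"x": 0.025,"y": 0,"z": 0,"ax": 0,"ay": 0,"az": 0,"jaw": -1},
    {"x": 0.035,"y": 0,"z": 0,"ax": 0,"ay": 0,"az": 0,"jaw": -1},
    {"x": 0.044,"y": 0,"z": 0,"ax": 0,"ay": 0,"az": 0,"jaw": -1},
    {"x": 0.052,"y": 0,"z": 0,"ax": 0,"ay": 0,"az": 0,"jaw": -1},
    {"x": 0.06,"y": 0,"z": 0,"ax": 0,"ay": 0,"az": 0,"jaw": -1},
    {"x": 0.068,"y": 0,"z": 0,"ax": 0,"ay": 0,"az": 0,"jaw": -1},
    {"x": 0.075,"y": 0,"z": 0,"ax": 0,"ay": 0,"az": 0,"jaw": -1},
    {"x": 0.082,"y": 0,"z": 0,"ax": 0,"ay": 0,"az": 0,"jaw": -1},
    {"x": 0.088,"y": 0,"z": 0,"ax": 0,"ay": 0,"az": 0,"jaw": -1}
  ]
}}

```text
time: 10.25
tool_pos: [524.0, -191.9, 76.7]
tcp_rot: [3.142, -0.0, 1.571]
contact_force: [-0.1, -1.0, 0.7]
grip_width: 0.6
finger_force: 0.0
```

```bash
python3 lev.py w4
```

```text
expected px click1..4 [[276.0, 316.0], [276.0, 278.0], [276.0, 237.0], [276.0, 193.0]]
[258.   2.] 168 6 z94 [518.9 -85.6  94. ] z60 [517.5 -78.3  60. ]
[361. 135.] 74 10 z94 [ 556.4 -129.8   94. ] z60 [ 564.1 -133.1   60. ]
[355. 174.] 61 9 z94 [ 554.9 -144.4   94. ] z60 [ 562.1 -151.3   60. ]
[349. 211.] 49 9 z94 [ 553.4 -159.1   94. ] z60 [ 560.3 -169.5   60. ]
[274. 238.] 76 8 z94 [ 524.2 -170.3   94. ] z60 [ 524.1 -183.4   60. ]
[342. 246.] 38 8 z94 [ 551.6 -173.8   94. ] z60 [ 558.1 -187.7   60. ]
[ 524.04699535 -191.90959782   76.69288492] [-0.0970664  -0.97495601  0.65643808]
```

The lever now sits at click 3 (y −170.3, against the third bar at −169.4). I'm backing off, lifting and moving to the station.

>>> {"fn": "send_rows", "kwargs": {
  "rows": [
    {"x": -0.03,"y": 0,"z": 0,"ax": 0,"ay": 0,"az": 0,"jaw": -1},
    {"x": -0.04,"y": 0,"z": 0,"ax": 0,"ay": 0,"az": 0,"jaw": -1},
    {"x": -0.04,"y": 0,"z": 0,"ax": 0,"ay": 0,"az": 0,"jaw": -1},
    {"x": -0.04,"y": 0,"z": 0,"ax": 0,"ay": 0,"az": 0,"jaw": -1},
    {"x": -0.04,"y": 0,"z": -0.1,"ax": 0,"ay": 0,"az": 0,"jaw": -1},
    {"x": -0.04,"y": 0,"z": -0.3,"ax": 0,"ay": 0,"az": 0,"jaw": -1},
    {"x": -0.04,"y": 0,"z": -0.5,"ax": 0,"ay": 0,"az": 0,"jaw": -1},
    {"x": -0.04,"y": 0,"z": -0.6,"ax": 0,"ay": 0,"az": 0,"jaw": -1},
    {"x": -0.04,"y": 0,"z": -0.6,"ax": 0,"ay": 0,"az": 0,"jaw": -1},
    {"x": -0.04,"y": 0,"z": -0.6,"ax": 0,"ay": 0,"az": 0,"jaw": -1}
  ]
}}

```text
time: 11.55
tool_pos: [523.5, -199.8, 195.6]
tcp_rot: [-3.14, -0.001, 1.571]
contact_force: [0.9, -1.2, -0.6]
grip_width: 0.3
finger_force: 0.0
```

>>> {"fn": "send_rows", "kwargs": {
  "rows": [
    {"x": 0.2,"y": 0.05,"z": 0,"ax": 0,"ay": 0,"az": 0,"jaw": -1},
    {"x": 0.4,"y": 0.1,"z": 0,"ax": 0,"ay": 0,"az": 0,"jaw": -1},
    {"x": 0.6,"y": 0.1,"z": 0,"ax": 0,"ay": 0,"az": 0,"jaw": -1},
    {"x": 0.8,"y": 0.1,"z": 0,"ax": 0,"ay": 0,"az": 0,"jaw": -1},
    {"x": 1,"y": 0.1,"z": 0,"ax": 0,"ay": 0,"az": 0,"jaw": -1},
    {"x": 1,"y": 0.1,"z": 0,"ax": 0,"ay": 0,"az": 0,"jaw": -1},
    {"x": 1,"y": 0.1,"z": 0,"ax": 0,"ay": 0,"az": 0,"jaw": -1},
    {"x": 1,"y": 0.1,"z": 0,"ax": 0,"ay": 0,"az": 0,"jaw": -1},
    {"x": 1,"y": 0.1,"z": 0,"ax": 0,"ay": 0,"az": 0,"jaw": -1},
    {"x": 1,"y": 0.1,"z": 0,"ax": 0,"ay": 0,"az": 0,"jaw": -1}
  ]
}}

```text
time: 12.8
tool_pos: [544.0, -0.7, 196.7]
tcp_rot: [-3.142, -0.0, 1.57]
contact_force: [0.4, 0.3, 0.5]
grip_width: -0.1
finger_force: 0.0
```

>>> {"fn": "send_rows", "kwargs": {
  "rows": [
    {"x": 0.2,"y": 0.05,"z": 0,"ax": 0,"ay": 0,"az": 0,"jaw": -1},
    {"x": 0.4,"y": 0.11,"z": 0,"ax": 0,"ay": 0,"az": 0,"jaw": -1},
    {"x": 0.6,"y": 0.11,"z": 0,"ax": 0,"ay": 0,"az": 0,"jaw": -1},
    {"x": 0.8,"y": 0.11,"z": 0,"ax": 0,"ay": 0,"az": 0,"jaw": -1},
    {"x": 0.9,"y": 0.11,"z": 0,"ax": 0,"ay": 0,"az": 0,"jaw": -1},
    {"x": 0.9,"y": 0.11,"z": 0,"ax": 0,"ay": 0,"az": 0,"jaw": -1},
    {"x": 0.9,"y": 0.11,"z": 0,"ax": 0,"ay": 0,"az": 0,"jaw": -1},
    {"x": 0.9,"y": 0.11,"z": 0,"ax": 0,"ay": 0,"az": 0,"jaw": -1},
    {"x": 0.9,"y": 0.11,"z": 0,"ax": 0,"ay": 0,"az": 0,"jaw": -1},
    {"x": 0.9,"y": 0.11,"z": 0,"ax": 0,"ay": 0,"az": 0,"jaw": -1}
  ]
}}

```text
time: 14.05
tool_pos: [566.0, 179.3, 196.8]
tcp_rot: [3.142, -0.0, 1.57]
contact_force: [0.2, -0.1, -0.2]
grip_width: 0.0
finger_force: 0.0
```

Run:
```python
from h import *
t,_=bot.capture("top");cv2.imwrite("pics/t1.png",cv2.resize(t[155:275,200:395,::-1],None,fx=4,fy=4,interpolation=cv2.INTER_CUBIC))
o=bot.get_obs();p,d=bot.capture("wrist");M=model("wrist",o)
cv2.imwrite("pics/w5.png",p[:,:,::-1]);print(o["tool_pos"],proj(M,[[566,204,65],[588,135,87]]))
g=cv2.cvtColor(p,cv2.COLOR_RGB2GRAY);n,_,s,c=cv2.connectedComponentsWithStats((g<60).astype(np.uint8))
for i in range(1,n):
    if 600<s[i,4]<9000: print(np.round(c[i]),s[i],np.round(ray(M,c[i],65)[0],1))
```

```text
[565.99688764 179.49607376 196.79099147] [[274.48848764 164.73443915]
 [303.06495903 258.36655957]]
[ 90. 127.] [  24   41  120  182 5296] [427.1 232.9  65. ]
[552. 141.] [ 537   67   23  118 1448] [777.5 222.5  65. ]
[276. 164.] [ 257  145   40   40 1242] [567.3 204.2  65. ]
[356. 174.] [337 160  39  30 739] [629.5 196.4  65. ]
[ 36. 209.] [   7  183   58   53 2435] [374.7 167.9  65. ]
```

View pics/w5.png

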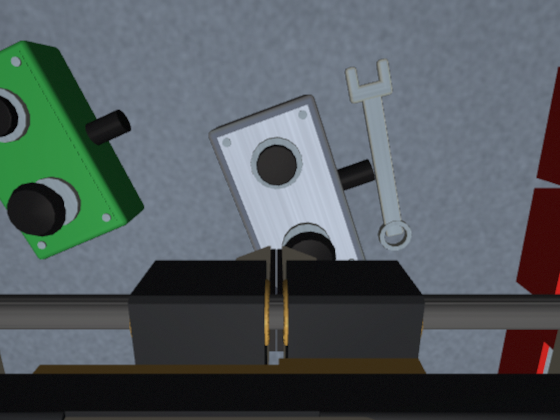

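View pics/t1.png

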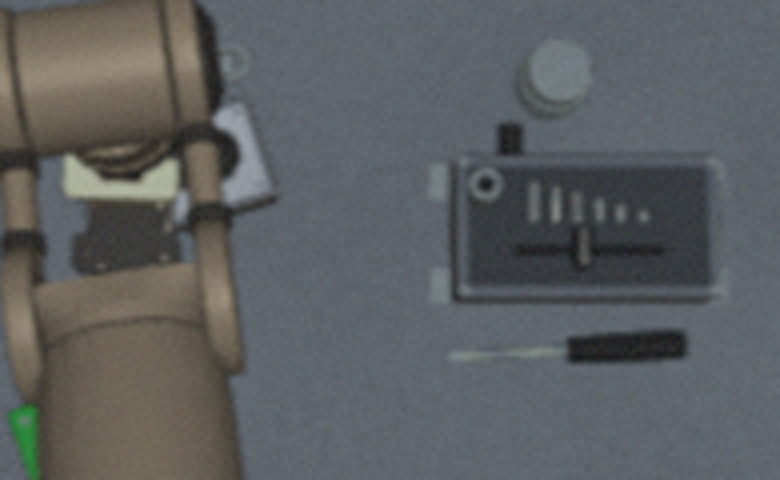

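w5 shows the grey start disc at (276,164), which is world (567.3, 204.2). t1 shows the lever at (583,247) against the click-3 bar, left alone. I'm moving over the start button and down to just above it.

>>> {"fn": "send_rows", "kwargs": {
  "rows": [
    {"x": 0.124,"y": 0.005,"z": 0,"ax": 0,"ay": 0,"az": 0,"jaw": -1},
    {"x": 0.124,"y": 0.005,"z": 0,"ax": 0,"ay": 0,"az": 0,"jaw": -1},
    {"x": 0.124,"y": 0.005,"z": 0.2,"ax": 0,"ay": 0,"az": 0,"jaw": -1},
    {"x": 0.124,"y": 0.005,"z": 0.4,"ax": 0,"ay": 0,"az": 0,"jaw": -1},
    {"x": 0.124,"y": 0.005,"z": 0.52,"ax": 0,"ay": 0,"az": 0,"jaw": -1},
    {"x": 0.124,"y": 0.005,"z": 0.58,"ax": 0,"ay": 0,"az": 0,"jaw": -1},
    {"x": 0.124,"y": 0.005,"z": 0.62,"ax": 0,"ay": 0,"az": 0,"jaw": -1},
    {"x": 0.124,"y": 0.005,"z": 0.64,"ax": 0,"ay": 0,"az": 0,"jaw": -1},
    {"x": 0.124,"y": 0.005,"z": 0.64,"ax": 0,"ay": 0,"az": 0,"jaw": -1},
    {"x": 0.124,"y": 0.005,"z": 0.64,"ax": 0,"ay": 0,"az": 0,"jaw": -1}
  ]
}}

```text
time: 15.4
tool_pos: [567.3, 204.7, 69.4]
tcp_rot: [3.14, -0.0, 1.571]
contact_force: [-0.1, -0.5, -0.3]
grip_width: 0.4
finger_force: 0.0
```

>>> {"fn": "send_rows", "kwargs": {
  "rows": [
    {"x": 0,"y": 0,"z": 0.01,"ax": 0,"ay": 0,"az": 0,"jaw": -1},
    {"x": 0,"y": 0,"z": 0.015,"ax": 0,"ay": 0,"az": 0,"jaw": -1},
    {"x": 0,"y": 0,"z": 0.02,"ax": 0,"ay": 0,"az": 0,"jaw": -1},
    {"x": 0,"y": 0,"z": 0.025,"ax": 0,"ay": 0,"az": 0,"jaw": -1},
    {"x": 0,"y": 0,"z": 0.03,"ax": 0,"ay": 0,"az": 0,"jaw": -1},
    {"x": 0,"y": 0,"z": 0.035,"ax": 0,"ay": 0,"az": 0,"jaw": -1},
    {"x": 0,"y": 0,"z": 0.04,"ax": 0,"ay": 0,"az": 0,"jaw": -1},
    {"x": 0,"y": 0,"z": 0.042,"ax": 0,"ay": 0,"az": 0,"jaw": -1},
    {"x": 0,"y": 0,"z": 0.042,"ax": 0,"ay": 0,"az": 0,"jaw": -1},
    {"x": 0,"y": 0,"z": 0.042,"ax": 0,"ay": 0,"az": 0,"jaw": -1}
  ]
}}

```text
time: 16.65
tool_pos: [566.9, 204.7, 60.4]
tcp_rot: [3.141, -0.0, 1.571]
contact_force: [-1.9, -0.2, 4.1]
grip_width: 0.6
finger_force: 2.1
```

At 4.1 N it is nearly down. I'll press a little further and hold.

>>> {"fn": "send_rows", "kwargs": {
  "rows": [
    {"x": 0,"y": 0,"z": 0.003,"ax": 0,"ay": 0,"az": 0,"jaw": -1},
    {"x": 0,"y": 0,"z": 0.005,"ax": 0,"ay": 0,"az": 0,"jaw": -1},
    {"x": 0,"y": 0,"z": 0.006,"ax": 0,"ay": 0,"az": 0,"jaw": -1},
    {"x": 0,"y": 0,"z": 0.007,"ax": 0,"ay": 0,"az": 0,"jaw": -1},
    {"x": 0,"y": 0,"z": 0.008,"ax": 0,"ay": 0,"az": 0,"jaw": -1},
    {"x": 0,"y": 0,"z": 0.008,"ax": 0,"ay": 0,"az": 0,"jaw": -1},
    {"x": 0,"y": 0,"z": 0.008,"ax": 0,"ay": 0,"az": 0,"jaw": -1},
    {"x": 0,"y": 0,"z": 0.008,"ax": 0,"ay": 0,"az": 0,"jaw": -1},
    {"x": 0,"y": 0,"z": 0.008,"ax": 0,"ay": 0,"az": 0,"jaw": -1},
    {"x": 0,"y": 0,"z": 0.008,"ax": 0,"ay": 0,"az": 0,"jaw": -1}
  ]
}}

```text
time: 17.9
tool_pos: [566.9, 204.7, 59.4]
tcp_rot: [3.141, -0.0, 1.571]
contact_force: [-2.2, -0.8, 9.0]
grip_width: 0.6
finger_force: 4.6
```

9 N with the tip at 59.4 mm means the button is bottomed. I'm lifting clear.

>>> {"fn": "send_rows", "kwargs": {
  "rows": [
    {"x": 0,"y": 0,"z": -0.03,"ax": 0,"ay": 0,"az": 0,"jaw": -1},
    {"x": 0,"y": 0,"z": -0.06,"ax": 0,"ay": 0,"az": 0,"jaw": -1},
    {"x": 0,"y": 0,"z": -0.15,"ax": 0,"ay": 0,"az": 0,"jaw": -1},
    {"x": 0,"y": 0,"z": -0.3,"ax": 0,"ay": 0,"az": 0,"jaw": -1},
    {"x": 0,"y": 0,"z": -0.45,"ax": 0,"ay": 0,"az": 0,"jaw": -1},
    {"x": -0.12,"y": 0,"z": -0.6,"ax": 0,"ay": 0,"az": 0,"jaw": -1},
    {"x": -0.12,"y": 0,"z": -0.7,"ax": 0,"ay": 0,"az": 0,"jaw": -1},
    {"x": -0.12,"y": 0,"z": -0.7,"ax": 0,"ay": 0,"az": 0,"jaw": -1},
    {"x": -0.12,"y": 0,"z": -0.7,"ax": 0,"ay": 0,"az": 0,"jaw": -1},
    {"x": -0.12,"y": 0,"z": -0.7,"ax": 0,"ay": 0,"az": 0,"jaw": -1}
  ]
}}

```text
time: 19.15
tool_pos: [566.3, 180.7, 197.3]
tcp_rot: [-3.139, 0.0, 1.571]
contact_force: [0.2, 0.0, -0.4]
grip_width: 0.4
finger_force: 0.0
```

Run:
```python
from h import *
o=bot.get_obs();p,d=bot.capture("wrist");M=model("wrist",o);q=proj(M,[[567,204,65]])[0].astype(int)
C,A=M[4],M[3]
def ht(x,y,z):
    u=proj(M,[[x,y,z]])[0].astype(int);w=d[u[1]-3:u[1]+4,u[0]-3:u[0]+4];w=w[w>0]
    dv=np.array([(u[0]-M[1])/M[0],(u[1]-M[2])/M[0],1.])
    return (C+A@dv*np.median(w))[2]
print("start height",ht(567,204,65),o["tool_pos"],o["contact_force"])
t,_=bot.capture("top");a=np.load("top0.npz")["p"]
print("top diff in driver/jar/socket/tape/mug areas",[float(np.abs(t[y:y+k,x:x+k].astype(int)-a[y:y+k,x:x+k]).mean().round(1)) for x,y,k in((340,235,30),(325,160,30),(312,193,16),(412,237,30),(150,212,35))])
print(bot.close_job())
```

```text
start height 65.81276956272842 [566.31465549 180.73833771 197.34461526] [ 0.2370729   0.02586239 -0.40590532]
top diff in driver/jar/socket/tape/mug areas [2.7, 2.6, 2.6, 2.6, 2.9]
the job is handed in; nothing more can be done
None
```

I moved the lever to click 3, pressed the start button fully down and saw it come back up, and left the stop button alone with no sign of bystanders moving; the job is handed in, but no verdict came back.

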